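# Seat an amplifier module in the corner of its test jig

### The job

Pick up the amplifier module (the tall aluminium block with a brass connector at one end only) and set it down flat on the raised seat of the test jig, connector end facing the open end. Then press it into the corner so that its plain end lies against the short, taller fence and its side flush against the long, low fence at the same time, and finish while still holding it firmly pressed against both, without letting go. Leave the other things on the bench where they are.

Things in the scene. Friction and masses are not known exactly. Their poses are not given: they have to be found in the camera images.
- module: amplifier module: plain aluminium block 80 x 44 x 46 mm (x, y, z), tallest of the metal boxes, about 0.36 kg. One brass coaxial connector (10 mm across, collar 13.6 mm) sticks out 14 mm from the middle of its -x end, 23 mm up; other end and sides plain; screw heads under 1 mm on the lid. Stands on the bench lid up. Origin: centre of the underside; x along the length, away from the connector; z up.
- module_corner (a point): the module's lower corner that belongs in the jig's corner: underside, plain end (+x 40 mm from the module's origin), +y side (22 mm). Axes as the module's.
- jig: test jig, bolted down: foot plate 150 x 100 x 10 mm with a raised finned aluminium seat, flat top 92 x 54 mm (x, y), 55 mm above the bench, over the origin. A low fence along its +y edge, a taller one along its +x edge, the other edges open. Origin: centre of the foot's underside; z up. The module belongs with its axes along the jig's, connector to -x.
- jig_corner (a point): the inner corner of the jig: the point on the seat's top where the inner faces of both fences meet (jig x +46, y +27, z +55 mm). The side fence's inner face runs from here towards -x, the end fence's towards -y. Axes as the jig's.
- side_fence: the long low fence on the jig's +y edge: 104 mm long in x, 12 mm thick, rigid; its top stands 12 mm above the seat (67 mm above the bench). Origin: centre of its underside, 10 mm above the bench. Axes as the jig's.
- end_fence: the short fence on the jig's +x edge: 54 mm long in y, 12 mm thick, rigid; its top stands 26 mm above the seat (81 mm above the bench). Origin: centre of its underside, 10 mm above the bench. Axes as the jig's.
- attenuator: bystander, to be left alone: longer, flatter aluminium box 105 x 28 x 24 mm with a brass connector at each end. Origin on its underside.
- filter: bystander, to be left alone: square aluminium box 45 x 45 x 26 mm with one brass connector. Origin on its underside.
- wrench: bystander, to be left alone: steel wrench 140 mm long, lying flat. Origin on its underside.
- screwdriver: bystander, to be left alone: screwdriver 170 mm long, lying flat. Origin on its underside.
- multimeter: bystander, to be left alone: grey hand-held meter 150 x 78 x 42 mm lying on its back. Origin on its underside.
- cleaner: bystander, to be left alone: white-capped bottle 100 mm high, 56 mm diameter, standing. Origin on its underside.
Not all that is in view belongs to the job. Leave any orange or pink look-alike of the module alone. Leave any red look-alike of the jig alone.

How it is judged:
On the way:
1. the module stands down on the raised seat, near the corner (z of module_corner in the frame of jig_corner between -0.002 and 0.003 m and distance between module_corner and jig_corner below 0.05 m), for 0.1 s.
At the end, for the whole second after the job is handed in: Module flat on the seat (within 2.5 mm, tilt under 0.04 rad), its corner within 3 mm of the jig corner in x and y, within 0.035 rad of parallel, connector out, at rest, pressing each fence with over 1.5 N, fingers still holding it (over 1 N) (x of module_corner in the frame of jig_corner between -0.003 and 0.003 m and y of module_corner in the frame of jig_corner between -0.003 and 0.003 m and z of module_corner in the frame of jig_corner between -0.002 and 0.0025 m and angle between the x axis of module and the x axis of jig, either way round below 0.035 rad and angle between module's own z axis and vertical below 0.04 rad and contact force between module and side_fence above 1.5 N and contact force between module and end_fence above 1.5 N and contact force between module and the fingers above 1 N and linear speed of module below 0.01 m/s); the arm keeps its last pose, push and grip.
It fails at once if a bystander was moved by more than 30 mm (distance of any of attenuator, filter, wrench, screwdriver, multimeter, cleaner from where it was at the start of the episode above 0.03 m).
It also fails if it takes over 42 s, if anything falls off the work surface, if the arm or the gripper's body presses on something with over 40 N, if the wrist force passes 120 N, or if a joint passes its speed limit or range.

### The arm

A 6-joint arm with a two-finger parallel gripper is mounted at the origin on the work surface. World frame = base frame: x ahead of the robot, y to its left, z up, the work surface at z = 0. Lengths are in m, angles in rad, forces in N, time in s.
With the tool pointing down it reaches from about 0.25 to 0.725 m from the base axis. Payload 4 kg.
Tool frame: the origin (TCP) lies midway between the tips of the shut fingers; the grasp point (between the pads) lies 19 mm behind it; z points along the fingers, y is the direction in which the jaws open and shut (so a half turn about z gives the same grasp; the last joint's range is limited). The gripper opens to 85 mm and grips with 20 to 120 N. Pads are 22 mm wide; open, the fingers measure 114 mm over their backs; the gripper's body (76 mm by 85 mm) begins 54 mm behind the grasp point. The pads swing forward as they close: fully open they stand 13 mm farther back than shut.
Start: joints at [1.284, 0.241, 0.005, 1.335, 0, 1.571], TCP at [0.141, 0.48, 0.231] pointing down, gripper open.
Joint ranges: [-2.72, 2.72], [-1.05, 1.87], [-1.09, 1.28], [-1.99, 2.15], [-1.42, 1.44], [-3.14, 3.14]. Speed limits (rad/s): [2.79, 2.79, 3.14, 3.14, 3.14, 3.14].

### API

Orientations are given as a unit quaternion [x, y, z, w].
In Python, from workcell import bot, eyes, job gives the robot as it stands.
- The arm moves only by the shell command python3 -m crank 'ROWS'. ROWS is a JSON object of lists of equal length, an entry for each row: "dr": the turn, a rotation vector about the tool's x, y, z in rad, a list of three; "travel": the shift along the tool's x, y, z in m, a list of three; "hand": the finger opening in m, from 0 to 0.0854. In form: {"dr": [[wx, wy, wz], ...], "travel": [[x, y, z], ...], "hand": [hand, ...]}. A call has 1 to 10 rows; each row is the pose to reach, as a shift and turn from the pose commanded when the call began, along the tool's axes at that moment; what a row does not reach only later rows make up. A row lasts 1/8 s, in which the tool goes at most 62.5 mm and 10.7 degrees, less where a joint would pass 70% of its speed; a pose out of reach is approached as far as the arm can. A call with a gripper value outside its range is refused whole. The fingers move at their own pace and stop on an object; the grip force is fixed at half the most. Time passes only in rows, so rows that repeat a pose let the fingers close. It gives the time, the measured TCP pose, the force and the opening at its end, in the units of the state.
- bot.get_obs(): the state, without advancing time (a new reading comes with each control period).
- eyes.camera(name): name is "scene" or "top" or "wrist"; returns a dict with "color" (400x640x3 uint8, red, green, blue), "K" (3x3 intrinsics, pixels), "R" (3x3) and "t" (3): a world point X has camera coordinates R X + t; the wrist camera has in their place "T_tool_cam" (4x4, takes a point from camera to tool coordinates, whose origin is the TCP and whose axes are the flange's). Camera axes: x right, y down, z forward; pixel columns grow to the right and rows downward; lengths in m; the calibration is good to about 2 mm. A picture is of the moment at which its call begins: read the wrist's pose just before it. There is no depth.
- job.job_done(): hands the job in, once; it reports no verdict.
The state is a dict: "clock": time; "joint_pos": joint angles; "joint_vel": joint speeds; "tau": joint torques, N m; "eef_pos": TCP position; "tool_rot": TCP orientation; "ft_force": force on the tool from outside, world axes, zero at the start; "ft_torque": the same for the moment, N m; "grip_width": finger opening in m.
Only numpy, scipy, OpenCV 4.12 (cv2) and the standard library are available. Lean on these libraries where they do the work, as an engineer would, in place of code of your own. Each camera call takes 0.05 s, during which the arm holds its last target.

## Working session

There is one attempt and no reset: what is moved stays moved. The work goes in short steps, Python scripts to look and compute and a shell command to move; the robot and the scene stay as the last step left them, time stands still between calls to the robot, and variables do not carry over. Pictures are saved under pics/ and viewed, and the job is handed in when it is done.

```bash
mkdir -p pics; ls; python3 - <<'E'
from workcell import bot, eyes, job
import cv2
for n in ("scene","top","wrist"):
    c=eyes.camera(n); cv2.imwrite(f"pics/a_{n}.png",c["color"][:,:,::-1])
    print(n,c["K"].round(2).tolist(),{k:c[k].round(4).tolist() for k in c if k in("R","t","T_tool_cam")})
print(bot.get_obs())
E
```

```text
pics
scene [[442.05, 0.0, 320.04], [0.0, 442.05, 198.77], [0.0, 0.0, 1.0]] {'R': [[-0.6414, 0.7669, -0.0219], [0.4087, 0.3174, -0.8557], [-0.6493, -0.5578, -0.517]], 't': [0.358, -0.168, 1.8054]}
top [[447.71, 0.0, 312.76], [0.0, 447.71, 206.08], [0.0, 0.0, 1.0]] {'R': [[-0.0238, -0.999, -0.0372], [-0.9923, 0.0281, -0.1207], [0.1217, 0.034, -0.992]], 't': [0.0352, 0.5891, 1.1629]}
wrist [[344.59, 0.0, 316.32], [0.0, 344.59, 194.91], [0.0, 0.0, 1.0]] {'T_tool_cam': [[-0.0004, -0.9651, -0.2619, 0.0658], [1.0, -0.0002, -0.0007, -0.0011], [0.0006, -0.2619, 0.9651, -0.1416], [0.0, 0.0, 0.0, 1.0]]}
{'clock': 0.15, 'joint_pos': array([1.28397660e+00, 2.41255994e-01, 4.05899184e-03, 1.33519417e+00,
       1.32044078e-05, 1.57079067e+00]), 'joint_vel': array([-0.00051517, -0.00287717,  0.00205925,  0.00205991,  0.00237146,
        0.00037884]), 'tau': array([ 1.04245555e-03, -3.72634649e+01,  2.52638590e+01,  1.23548275e-02,
        5.10286179e-05,  3.76715832e-06]), 'eef_pos': array([0.14131635, 0.47912966, 0.23061909]), 'tool_rot': array([ 1.42915958e-01,  9.89734506e-01, -7.88295273e-04, -1.20503713e-04]), 'ft_force': array([-0.68107318,  0.89700624,  0.40462309]), 'ft_torque': array([0.02291666, 0.02249972, 0.00242206]), 'grip_width': 0.08509218463107844}
```

View pics/a_top.png

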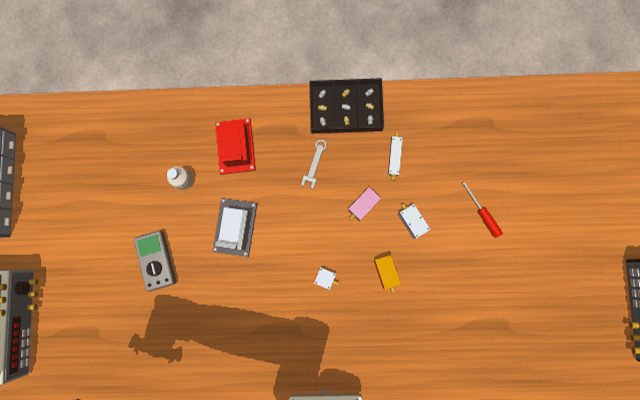

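View pics/a_scene.png

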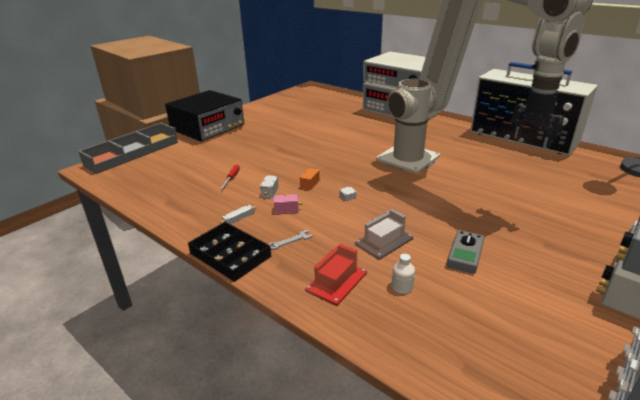

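View pics/a_wrist.png

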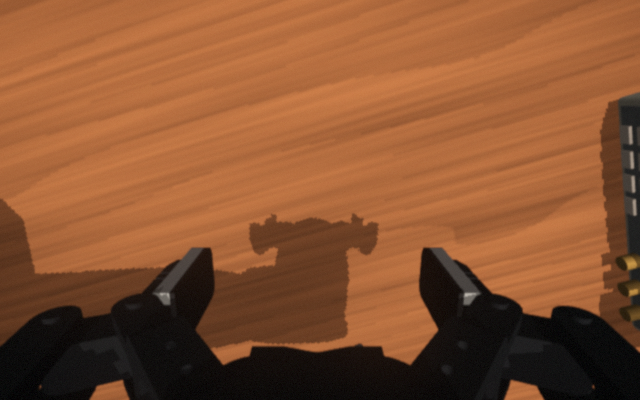

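Top view: the module is at about (414,220), with its connector towards the upper left. The jig is at about (235,227). I'll enlarge both.

```bash
python3 - <<'E'
import cv2,numpy as np
a=cv2.imread("pics/a_top.png")
x=cv2.resize(a[185:275,195:275],None,fx=6,fy=6,interpolation=cv2.INTER_CUBIC)[:, :400]
p=cv2.resize(a[190:260,375:455],None,fx=5,fy=5,interpolation=cv2.INTER_CUBIC)
c=np.zeros((540,800,3),np.uint8);c[:540,:400]=x[:540];c[:350,400:800]=p
cv2.imwrite("pics/b_top.png",c)
a=cv2.imread("pics/a_scene.png")
x=cv2.resize(a[205:260,350:420],None,fx=7,fy=7,interpolation=cv2.INTER_CUBIC)
p=cv2.resize(a[165:205,255:295],None,fx=7,fy=7,interpolation=cv2.INTER_CUBIC)
c=np.zeros((400,800,3),np.uint8);c[:385,:490]=x;c[:280,500:780]=p
cv2.imwrite("pics/b_scene.png",c)
E
```

```text
(no output)
```

View pics/b_top.png

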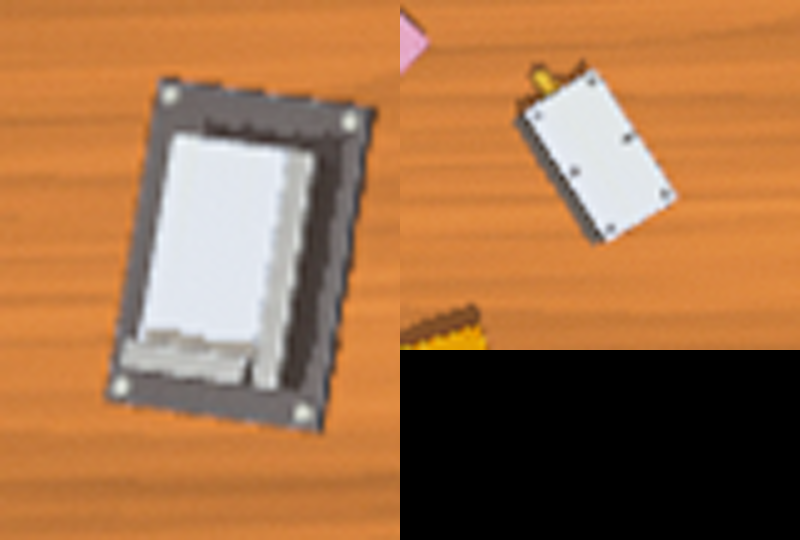

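View pics/b_scene.png

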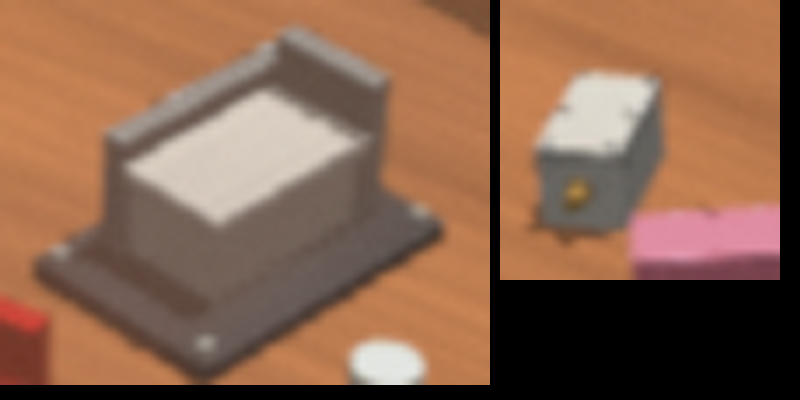

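```bash
cat > h.py <<'E'
import numpy as np,cv2
from scipy.spatial.transform import Rotation as Ro
def ray(K,R,t,px,z):
    px=np.atleast_2d(px).astype(float)
    d=np.c_[px,np.ones(len(px))]@np.linalg.inv(K).T@R   # R^T K^-1 p
    C=-R.T@t
    s=(z-C[2])/d[:,2]
    return C+d*s[:,None]
def wristcam(c,o):
    T=np.eye(4);T[:3,:3]=Ro.from_quat(o["tool_rot"]).as_matrix();T[:3,3]=o["eef_pos"]
    W=T@c["T_tool_cam"]; R=W[:3,:3].T
    return c["K"],R,-R@W[:3,3]
def proj(K,R,t,X):
    X=np.atleast_2d(X); p=(X@R.T+t)@K.T; return p[:,:2]/p[:,2:]
def rect(K,R,t,mask,z,up=4):
    cs,_=cv2.findContours(mask,cv2.RETR_EXTERNAL,cv2.CHAIN_APPROX_NONE)
    c=max(cs,key=cv2.contourArea)[:,0]
    P=ray(K,R,t,c,z)[:,:2]
    return cv2.minAreaRect((P*1000).astype(np.float32)),P
E
python3 - <<'E'
from workcell import eyes
from h import *
c=eyes.camera("top");a=c["color"];hsv=cv2.cvtColor(a,cv2.COLOR_RGB2HSV)
K,R,t=c["K"],c["R"],c["t"]
up=4
big=cv2.resize(a,None,fx=up,fy=up,interpolation=cv2.INTER_CUBIC);h=cv2.cvtColor(big,cv2.COLOR_RGB2HSV)
K2=K.copy();K2[:2]*=up;K2[0,2]+=(up-1)/2;K2[1,2]+=(up-1)/2
def m(mask,x0,x1,y0,y1):
    o=np.zeros(mask.shape,np.uint8);o[y0*up:y1*up,x0*up:x1*up]=mask[y0*up:y1*up,x0*up:x1*up]*255
    return o
lid=m((h[...,1]<45)&(h[...,2]>165),390,435,195,245)
lid=cv2.morphologyEx(lid,cv2.MORPH_CLOSE,np.ones((15,15)))
r,P=rect(K2,R,t,lid,0.046);print("lid",r,cv2.boxPoints(r).round(1).tolist())
foot=m(h[...,1]<100,205,265,190,262)
r,P=rect(K2,R,t,foot,0.010);print("foot",r)
seat=m((h[...,1]<45)&(h[...,2]>218),205,265,190,262)
r,P=rect(K2,R,t,seat,0.055);print("seat",r,cv2.boxPoints(r).round(1).tolist())
s=np.vstack([cv2.cvtColor(x[190*4:262*4,205*4:435*4],cv2.COLOR_GRAY2BGR) for x in (lid|foot,seat)])
cv2.imwrite("pics/c.png",cv2.resize(s,None,fx=.8,fy=.8))
E
```

```text
lid ((542.962646484375, -247.12237548828125), (81.03536987304688, 44.62261962890625), 30.099552154541016) [[496.70001220703125, -248.10000610351562], [519.0999755859375, -286.70001220703125], [589.2000122070312, -246.10000610351562], [566.7999877929688, -207.5]]
foot ((542.036865234375, 236.5983123779297), (101.34088897705078, 150.09954833984375), 80.34868621826172)
seat ((542.471435546875, 238.1426239013672), (51.728153228759766, 90.09612274169922), 80.29371643066406) [[493.70001220703125, 220.1999969482422], [582.5, 205.10000610351562], [591.2000122070312, 256.0], [502.3999938964844, 271.20001220703125]]
```

View pics/c.png

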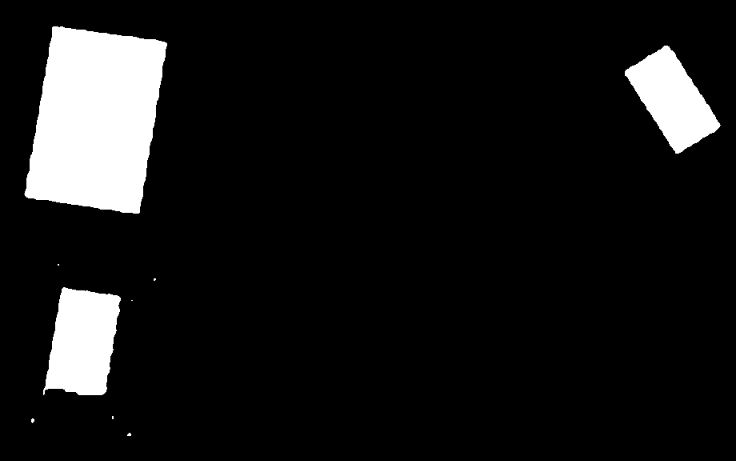

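```bash
cat >> h.py <<'E'
def plan(o,pos,yawx):
    """shift/turn from pose o to tool-down pose with tool x heading yawx deg"""
    a=np.radians(yawx);x=np.array([np.cos(a),np.sin(a),0]);z=np.array([0,0,-1.]);y=np.cross(z,x)
    Rt=np.c_[x,y,z];R0=Ro.from_quat(o["tool_rot"]).as_matrix()
    return (R0.T@(np.array(pos)-o["eef_pos"])).round(4),Ro.from_matrix(R0.T@Rt).as_rotvec().round(4)
def pose(o):
    R0=Ro.from_quat(o["tool_rot"]).as_matrix()
    return dict(t=round(o["clock"],2),p=o["eef_pos"].round(4).tolist(),yaw=round(float(np.degrees(np.arctan2(R0[1,0],R0[0,0]))),2),tilt=R0[:2,2].round(4).tolist(),F=o["ft_force"].round(2).tolist(),M=o["ft_torque"].round(2).tolist(),g=round(o["grip_width"],4),j6=o["joint_pos"].round(3).tolist())
E
python3 - <<'E'
from workcell import bot
from h import *
o=bot.get_obs();print(pose(o));print(plan(o,[.543,-.247,.2],210.1))
E
```

```text
{'t': 0.2, 'p': [0.1413, 0.4792, 0.2307], 'yaw': 163.57, 'tilt': [-0.0004, -0.0013], 'F': [0.32, -0.12, 0.36], 'M': [0.01, -0.0, 0.01], 'g': 0.0856, 'j6': [1.284, 0.241, 0.004, 1.335, -0.0, 1.571]}
(array([-0.5907, -0.5829,  0.0315]), array([-1.300e-03, -5.000e-04, -8.121e-01]))
```

```bash
python3 -m crank '{"dr":[[0,0,-0.1],[0,0,-0.2],[0,0,-0.3],[0,0,-0.4],[0,0,-0.5],[0,0,-0.6],[0,0,-0.7],[0,0,-0.8],[0,0,-0.812],[0,0,-0.812]],"travel":[[-0.04,-0.04,0],[-0.08,-0.08,0],[-0.12,-0.12,0],[-0.16,-0.16,0],[-0.2,-0.2,0],[-0.24,-0.24,0],[-0.28,-0.28,0],[-0.32,-0.32,0],[-0.36,-0.36,0],[-0.4,-0.4,0]],"hand":[0.085,0.085,0.085,0.085,0.085,0.085,0.085,0.085,0.085,0.085]}'
python3 - <<'E'
from workcell import bot
from h import *
o=bot.get_obs();print(pose(o));print(plan(o,[.543,-.247,.2],210.1))
E
```

```text
clock: 1.45
eef_pos: [0.4126, -0.0191, 0.2314]
tool_rot: [-0.259, 0.966, 0.0, 0.0]
ft_force: [1.4, 1.3, -0.2]
grip_width: 0.0849
{'t': 1.45, 'p': [0.4126, -0.0191, 0.2314], 'yaw': -149.93, 'tilt': [0.0007, 0.0003], 'F': [1.37, 1.27, -0.24], 'M': [-0.01, -0.05, 0.02], 'g': 0.0849, 'j6': [-0.046, 0.068, -0.202, 1.301, 0.0, -0.571]}
(array([ 0.0014, -0.2626,  0.0314]), array([-0.0001,  0.0007, -0.0005]))
```

```bash
python3 -m crank '{"dr":[[0,0,0],[0,0,0],[0,0,0],[0,0,0],[0,0,0],[0,0,0],[0,0,0]],"travel":[[0,-0.05,0.005],[0,-0.1,0.01],[0,-0.15,0.015],[0,-0.2,0.02],[0,-0.24,0.03],[0,-0.2615,0.03],[0,-0.2615,0.03]],"hand":[0.085,0.085,0.085,0.085,0.085,0.085,0.085]}'
python3 - <<'E'
from workcell import bot,eyes
from h import *
o=bot.get_obs();print(pose(o))
c=eyes.camera("wrist");cv2.imwrite("pics/d_wrist.png",c["color"][:,:,::-1])
K,R,t=wristcam(c,o);h=cv2.cvtColor(c["color"],cv2.COLOR_RGB2HSV)
np.savez("d.npz",img=c["color"],K=K,R=R,t=t)
C=-R.T@t;print("cam",C,proj(K,R,t,[.543,-.247,.046]))
E
```

```text
clock: 2.33
eef_pos: [0.5431, -0.2447, 0.2001]
tool_rot: [-0.259, 0.966, 0.0, -0.001]
ft_force: [-0.2, -0.4, 0.0]
grip_width: 0.0847
{'t': 2.33, 'p': [0.5431, -0.2447, 0.2001], 'yaw': -150.02, 'tilt': [-0.0013, 0.0006], 'F': [-0.2, -0.43, 0.04], 'M': [0.01, 0.02, 0.02], 'g': 0.0847, 'j6': [-0.423, 0.447, 0.219, 1.345, 0.0, -0.947]}
cam [ 0.48605526 -0.27910229  0.34173378] [[315.19665972 178.89819236]]
```

View pics/d_wrist.png

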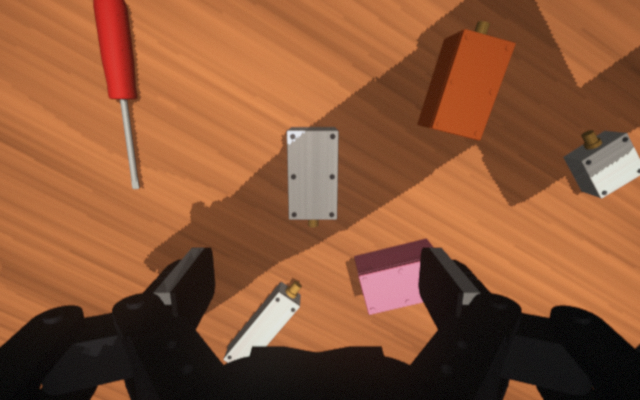

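```bash
python3 - <<'E'
from h import *
d=np.load("d.npz");K,R,t=d["K"],d["R"],d["t"];up=4
big=cv2.resize(d["img"],None,fx=up,fy=up,interpolation=cv2.INTER_CUBIC);h=cv2.cvtColor(big,cv2.COLOR_RGB2HSV)
K2=K.copy();K2[:2]*=up;K2[0,2]+=1.5;K2[1,2]+=1.5
for s in (50,70,90):
    m=np.zeros(h.shape[:2],np.uint8);m[480:920,1100:1400]=((h[...,1]<s)&(h[...,2]>100))[480:920,1100:1400]*255
    m=cv2.morphologyEx(m,cv2.MORPH_OPEN,np.ones((7,7)));m=cv2.morphologyEx(m,cv2.MORPH_CLOSE,np.ones((25,25)))
    r,_=rect(K2,R,t,m,.046);print(s,r,cv2.boundingRect(m))
E
```

```text
50 ((541.3540649414062, -251.04283142089844), (80.5021743774414, 43.336605072021484), 30.091854095458984) (1147, 515, 205, 362)
70 ((541.2830810546875, -251.05307006835938), (81.1573257446289, 43.96952819824219), 29.972734451293945) (1146, 513, 208, 365)
90 ((541.269287109375, -250.99424743652344), (82.0419921875, 44.348907470703125), 30.0225772857666) (1146, 511, 209, 369)
```

```bash
python3 - <<'E'
from workcell import bot
from h import *
o=bot.get_obs();print(pose(o));print(plan(o,[.5416,-.2503,.014],210.05))
E
```

```text
{'t': 2.38, 'p': [0.5427, -0.2437, 0.2005], 'yaw': -149.96, 'tilt': [-0.0014, 0.0009], 'F': [0.36, 0.8, -0.19], 'M': [0.01, -0.01, -0.02], 'g': 0.085, 'j6': [-0.422, 0.445, 0.218, 1.345, 0.0, -0.946]}
(array([ 0.0042, -0.0055,  0.1865]), array([ 0.0015, -0.0007, -0.0002]))
```

```bash
python3 -m crank '{"dr":[[0,0,0],[0,0,0],[0,0,0],[0,0,0],[0,0,0],[0,0,0],[0,0,0],[0,0,0]],"travel":[[0.004,-0.0045,0.03],[0.004,-0.0045,0.06],[0.004,-0.0045,0.09],[0.004,-0.0045,0.12],[0.004,-0.0045,0.15],[0.004,-0.0045,0.175],[0.004,-0.0045,0.186],[0.004,-0.0045,0.186]],"hand":[0.085,0.085,0.085,0.085,0.085,0.085,0.085,0.085]}'
python3 - <<'E'
from workcell import bot,eyes
from h import *
o=bot.get_obs();print(pose(o))
c=eyes.camera("wrist");cv2.imwrite("pics/e_wrist.png",c["color"][:,:,::-1])
print(pose(bot.get_obs()))
E
```

```text
clock: 3.38
eef_pos: [0.5413, -0.2486, 0.0151]
tool_rot: [-0.26, 0.966, 0.0, -0.001]
ft_force: [1.1, -0.1, 0.0]
grip_width: 0.085
{'t': 3.38, 'p': [0.5413, -0.2486, 0.0151], 'yaw': -149.86, 'tilt': [-0.0012, 0.0006], 'F': [1.1, -0.07, 0.01], 'M': [-0.02, 0.07, -0.04], 'g': 0.085, 'j6': [-0.431, 0.599, -0.044, 0.93, 0.0, -0.956]}
{'t': 3.42, 'p': [0.5421, -0.2491, 0.016], 'yaw': -149.88, 'tilt': [0.0006, -0.0002], 'F': [0.51, -0.23, 0.56], 'M': [-0.05, 0.01, 0.0], 'g': 0.0848, 'j6': [-0.431, 0.598, -0.042, 0.93, 0.0, -0.956]}
```

View pics/e_wrist.png

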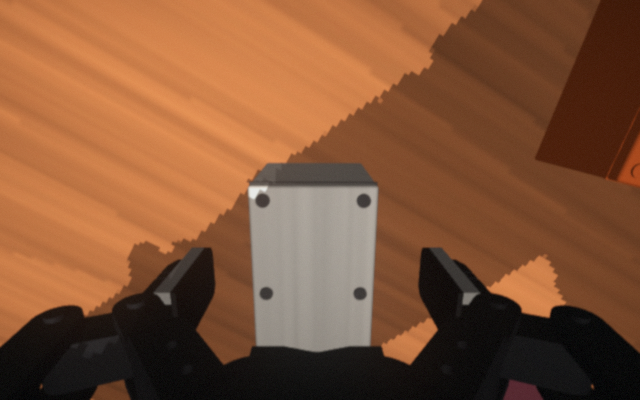

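The module sits centred between the open fingers: lid columns 250–377, fingers at 213 and 421. I'll close on it.

```bash
python3 -m crank '{"dr":[[0,0,0],[0,0,0],[0,0,0],[0,0,0],[0,0,0],[0,0,0]],"travel":[[0,0,0],[0,0,0],[0,0,0],[0,0,0],[0,0,0],[0,0,0]],"hand":[0.03,0.03,0.03,0.03,0.03,0.03]}'
python3 - <<'E'
from workcell import bot,eyes
from h import *
o=bot.get_obs();print(pose(o))
E
```

```text
clock: 4.18
eef_pos: [0.5426, -0.2496, 0.0165]
tool_rot: [-0.26, 0.966, -0.0, 0.001]
ft_force: [-0.5, -0.4, 7.0]
grip_width: 0.043
{'t': 4.17, 'p': [0.5426, -0.2496, 0.0165], 'yaw': -149.91, 'tilt': [0.0018, -0.0004], 'F': [-0.47, -0.42, 7.0], 'M': [0.23, 0.2, -0.02], 'g': 0.043, 'j6': [-0.431, 0.598, -0.042, 0.93, 0.0, -0.957]}
```

```bash
python3 -m crank '{"dr":[[0,0,0],[0,0,0],[0,0,0],[0,0,0],[0,0,0],[0,0,0]],"travel":[[0,0,-0.01],[0,0,-0.04],[0,0,-0.08],[0,0,-0.12],[0,0,-0.16],[0,0,-0.16]],"hand":[0.03,0.03,0.03,0.03,0.03,0.03]}'
python3 - <<'E'
from workcell import bot,eyes
from h import *
o=bot.get_obs();print(pose(o))
c=eyes.camera("wrist");cv2.imwrite("pics/f_wrist.png",c["color"][:,:,::-1])
a=np.radians(170.35);u=np.array([np.cos(a),np.sin(a)]);v=np.array([-u[1],u[0]])
tgt=np.array([.542,.2366])+.006*u+.005*v;print(tgt)
off=tgt-.02*u-.012*v; print(off,plan(o,[*off,.175],170.35))
E
```

```text
clock: 4.92
eef_pos: [0.5437, -0.2504, 0.1788]
tool_rot: [-0.26, 0.966, -0.002, 0.003]
ft_force: [0.8, 0.1, -4.0]
grip_width: 0.0432
{'t': 4.92, 'p': [0.5437, -0.2504, 0.1788], 'yaw': -149.91, 'tilt': [0.0063, -0.0031], 'F': [0.84, 0.06, -3.95], 'M': [-0.01, -0.01, -0.02], 'g': 0.0432, 'j6': [-0.431, 0.456, 0.178, 1.285, -0.0, -0.957]}
[0.53524675 0.23267652]
[0.55697531 0.24115414] (array([-0.2578,  0.4187,  0.0024]), array([-0.0042,  0.0057,  0.6935]))
```

View pics/f_wrist.png

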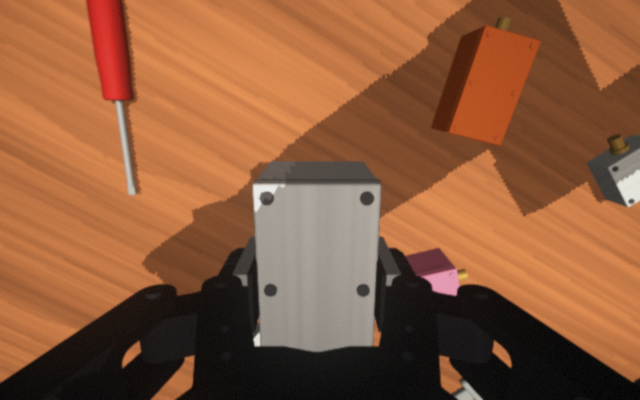

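```bash
python3 -m crank '{"dr":[[0,0,0.05],[0,0,0.12],[0,0,0.2],[0,0,0.3],[0,0,0.4],[0,0,0.5],[0,0,0.6],[0,0,0.65],[0,0,0.6935],[0,0,0.6935]],"travel":[[-0.015,0.024,0],[-0.04,0.065,0],[-0.072,0.117,0],[-0.104,0.169,0],[-0.136,0.221,0],[-0.168,0.273,0],[-0.2,0.325,0],[-0.23,0.374,0],[-0.25,0.407,0],[-0.258,0.419,0]],"hand":[0.03,0.03,0.03,0.03,0.03,0.03,0.03,0.03,0.03,0.03]}'
python3 -m crank '{"dr":[[0,0,0],[0,0,0]],"travel":[[0,0,0],[0,0,0]],"hand":[0.03,0.03]}'
python3 - <<'E'
from workcell import bot,eyes
from h import *
o=bot.get_obs();print(pose(o))
c=eyes.camera("wrist");cv2.imwrite("pics/g_wrist.png",c["color"][:,:,::-1])
K,R,t=wristcam(c,o);np.savez("g.npz",img=c["color"],K=K,R=R,t=t,p=o["eef_pos"],q=o["tool_rot"])
c=eyes.camera("top");cv2.imwrite("pics/g_top.png",c["color"][:,:,::-1])
E
```

```text
clock: 6.22
eef_pos: [0.553, 0.2444, 0.172]
tool_rot: [0.082, 0.997, -0.001, -0.003]
ft_force: [-0.9, -0.4, -4.4]
grip_width: 0.0428
clock: 6.48
eef_pos: [0.5546, 0.2408, 0.1742]
tool_rot: [0.085, 0.996, -0.001, -0.001]
ft_force: [-0.6, -0.3, -4.3]
grip_width: 0.0431
{'t': 6.47, 'p': [0.5546, 0.2408, 0.1742], 'yaw': 170.28, 'tilt': [-0.002, -0.0016], 'F': [-0.57, -0.31, -4.29], 'M': [-0.06, 0.0, 0.04], 'g': 0.0431, 'j6': [0.41, 0.478, 0.201, 1.296, -0.001, 0.58]}
```

View pics/g_wrist.png

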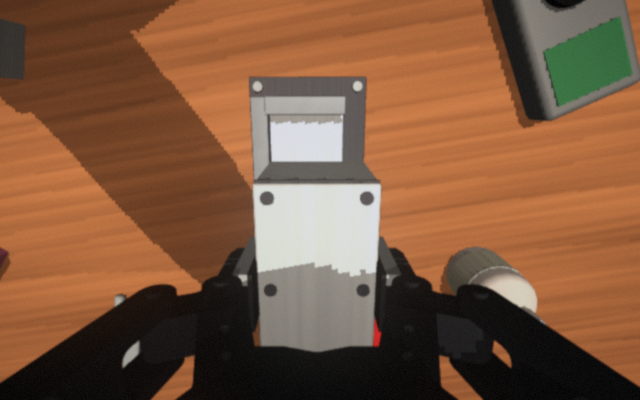

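View pics/g_top.png

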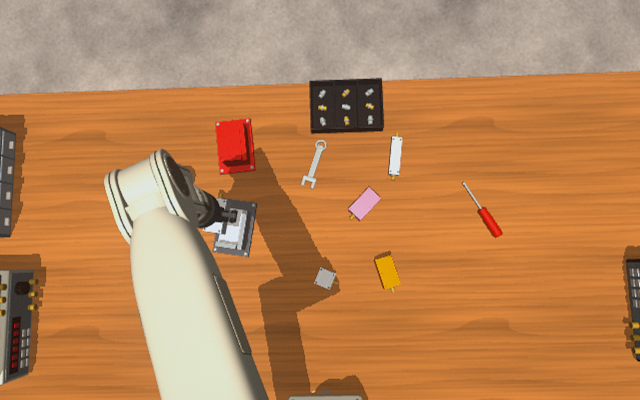

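```bash
python3 - <<'E'
from h import *
d=np.load("g.npz");K,R,t=d["K"],d["R"],d["t"];img=d["img"].copy()
a=np.radians(170.35);u=np.array([np.cos(a),np.sin(a)]);v=np.array([-u[1],u[0]]);C=np.array([.542,.2366])
J=lambda x,y,z:np.array([*(C+x*u+y*v),z])
pts={"endtop":[J(.046,-.027,.081),J(.046,.027,.081),J(.058,-.027,.081),J(.058,.027,.081)],
"side":[J(.046,.027,.067),J(.0,.027,.067),J(.046,.039,.067),J(0,.039,.067)],
"seat":[J(.046,.027,.055),J(.046,-.027,.055),J(0,.027,.055),J(0,-.027,.055)],
"foot":[J(.075,.05,.01),J(.075,-.05,.01),J(0,.05,.01),J(0,-.05,.01)]}
s=8;x0,y0=240,65
z=cv2.resize(img[y0:y0+73,x0:x0+100*1+35],None,fx=5.9,fy=5.9,interpolation=cv2.INTER_CUBIC)
for k,P in pts.items():
    q=proj(K,R,t,np.array(P));print(k,q.round(1).tolist())
    for p in q:
        w=((p-[x0,y0])+.5)*5.9
        cv2.circle(z,tuple(int(i) for i in w),3,(255,0,0),-1)
cv2.imwrite("pics/g_zoom.png",z[:,:,::-1])
Rt=Ro.from_quat(d["q"]).as_matrix()
E
```

```text
endtop [[349.6, 114.6], [268.3, 114.7], [350.0, 95.8], [267.6, 95.9]]
side [[271.0, 114.0], [273.2, 177.9], [254.0, 114.0], [257.0, 178.0]]
seat [[273.1, 113.4], [346.4, 113.3], [275.2, 174.6], [345.1, 174.6]]
foot [[251.2, 76.4], [370.1, 76.2], [255.5, 164.5], [366.8, 164.3]]
```

View pics/g_zoom.png

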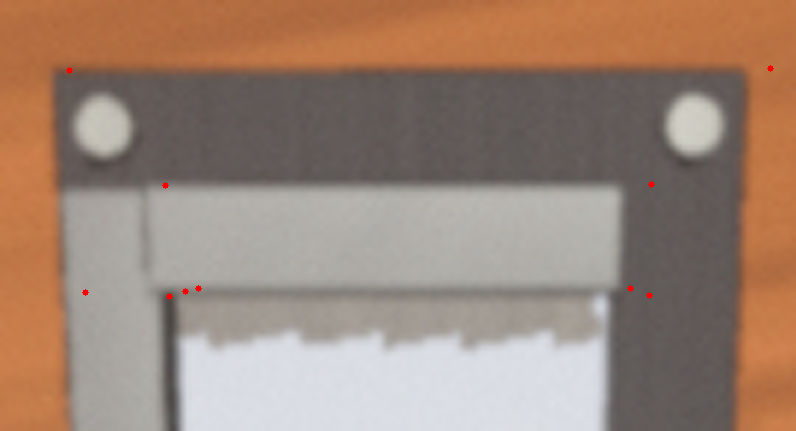

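```bash
python3 - <<'E'
from h import *
from workcell import bot,eyes
d=np.load("g.npz");K,R,t=d["K"],d["R"],d["t"];p=d["p"];Rt=Ro.from_quat(d["q"]).as_matrix()
zl=p[2]-.016+.046
P=ray(K,R,t,[[254,183.5],[381,183.5]],zl);print("lid corners tool",((P-p)@Rt).round(4).tolist(),"w",np.linalg.norm(P[0]-P[1]))
# fence inner edges
e=ray(K,R,t,[[x,65+y/5.9-.5] for x,y in((265,289),(345,289))],.081)
s=ray(K,R,t,[[240+163/5.9-.5,114.5],[240+170/5.9-.5,137]],.067)
print("end tool",((e-p)@Rt).round(4).tolist());print("side tool",((s-p)@Rt).round(4).tolist())
E
```

```text
lid corners tool [[0.0396, -0.0219, -0.0299], [0.0396, 0.0203, -0.03]] w 0.04224533280660476
end tool [[0.0582, -0.0353, 0.0934], [0.0582, 0.0178, 0.0933]]
side tool [[0.0571, -0.0359, 0.1074], [0.0414, -0.0356, 0.1074]]
```

```bash
python3 -m crank '{"dr":[[0,0,0],[0,0,0],[0,0,0],[0,0,0],[0,0,0],[0,0,0],[0,0,0]],"travel":[[0.006,-0.004,0.01],[0.011,-0.007,0.035],[0.011,-0.007,0.06],[0.011,-0.007,0.08],[0.011,-0.007,0.092],[0.011,-0.007,0.095],[0.011,-0.007,0.095]],"hand":[0.03,0.03,0.03,0.03,0.03,0.03,0.03]}'
python3 - <<'E'
from workcell import bot,eyes
from h import *
o=bot.get_obs();print(pose(o))
c=eyes.camera("wrist");cv2.imwrite("pics/h_wrist.png",c["color"][:,:,::-1])
c=eyes.camera("scene");cv2.imwrite("pics/h_scene.png",cv2.resize(c["color"][150:300,300:480,::-1],None,fx=4,fy=4,interpolation=cv2.INTER_CUBIC))
E
```

```text
clock: 7.45
eef_pos: [0.5435, 0.2373, 0.0809]
tool_rot: [0.084, 0.996, 0.0, 0.0]
ft_force: [0.1, -0.1, -3.8]
grip_width: 0.043
{'t': 7.45, 'p': [0.5435, 0.2373, 0.0809], 'yaw': 170.33, 'tilt': [0.0009, 0.0003], 'F': [0.13, -0.14, -3.76], 'M': [0.02, -0.02, -0.05], 'g': 0.043, 'j6': [0.412, 0.523, 0.018, 1.065, -0.0, 0.581]}
```

View pics/h_wrist.png

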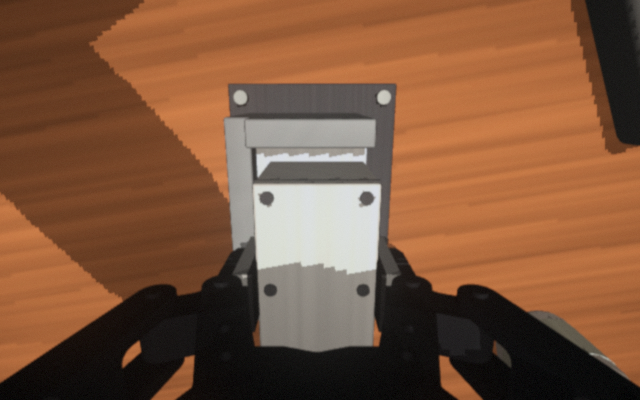

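View pics/h_scene.png

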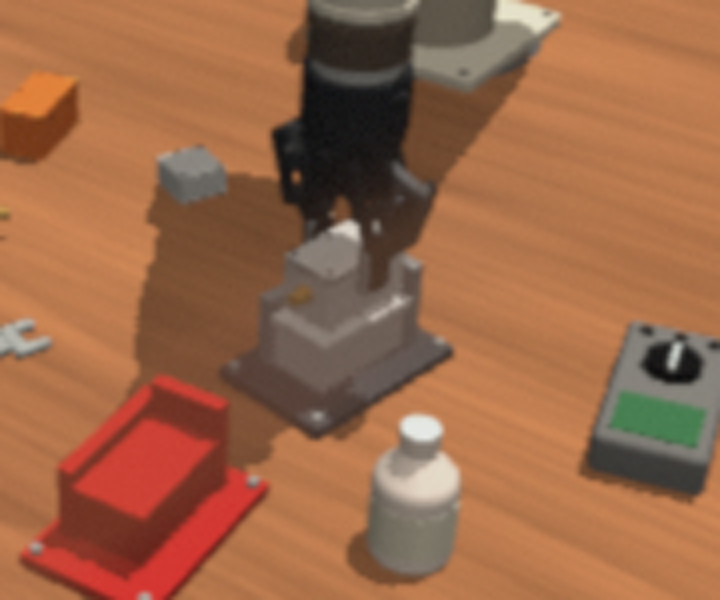

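The module hovers over the seat with its connector outward. A gap remains to both fences, and the end fence's lower edge is at row 147. Next I lower it to contact.

```bash
python3 -m crank '{"dr":[[0,0,0],[0,0,0],[0,0,0],[0,0,0]],"travel":[[0,0,0.003],[0,0,0.006],[0,0,0.0075],[0,0,0.0075]],"hand":[0.03,0.03,0.03,0.03]}'
python3 -m crank '{"dr":[[0,0,0],[0,0,0]],"travel":[[0,0,0.0015],[0,0,0.0015]],"hand":[0.03,0.03]}'
python3 -m crank '{"dr":[[0,0,0],[0,0,0]],"travel":[[0,0,0.0015],[0,0,0.0015]],"hand":[0.03,0.03]}'
python3 -c "
from workcell import bot
from h import *
print(pose(bot.get_obs()))"
```

```text
clock: 8.05
eef_pos: [0.5428, 0.2374, 0.0725]
tool_rot: [0.084, 0.996, -0.0, -0.0]
ft_force: [-0.0, -0.1, -3.4]
grip_width: 0.043
clock: 8.3
eef_pos: [0.5432, 0.2375, 0.0715]
tool_rot: [0.084, 0.996, 0.0, 0.0]
ft_force: [0.8, 0.3, -3.0]
grip_width: 0.0434
clock: 8.55
eef_pos: [0.5432, 0.2375, 0.0714]
tool_rot: [0.084, 0.996, 0.0, 0.001]
ft_force: [-3.1, -0.3, 4.5]
grip_width: 0.0433
{'t': 8.55, 'p': [0.5432, 0.2375, 0.0714], 'yaw': 170.36, 'tilt': [0.0012, 0.0004], 'F': [-3.07, -0.31, 4.47], 'M': [-0.38, 0.61, -0.03], 'g': 0.0433, 'j6': [0.412, 0.531, 0.005, 1.043, -0.0, 0.581]}
```

```bash
python3 -m crank '{"dr":[[0,0,0],[0,0,0],[0,0,0],[0,0,0]],"travel":[[0.002,-0.0015,0],[0.004,-0.003,0],[0.005,-0.004,0],[0.005,-0.004,0]],"hand":[0.03,0.03,0.03,0.03]}'
python3 -m crank '{"dr":[[0,0,0],[0,0,0]],"travel":[[0,-0.001,0],[0,-0.001,0]],"hand":[0.03,0.03]}'
python3 -c "
from workcell import bot,eyes
from h import *
o=bot.get_obs();print(pose(o))
c=eyes.camera('wrist');cv2.imwrite('pics/i_wrist.png',c['color'][:,:,::-1])"
```

```text
clock: 9.05
eef_pos: [0.5395, 0.2353, 0.0715]
tool_rot: [0.084, 0.996, 0.001, 0.002]
ft_force: [4.7, 1.8, 5.9]
grip_width: 0.0429
clock: 9.3
eef_pos: [0.5392, 0.2348, 0.0715]
tool_rot: [0.084, 0.996, 0.002, 0.002]
ft_force: [3.7, 3.7, 6.3]
grip_width: 0.0432
{'t': 9.3, 'p': [0.5392, 0.2348, 0.0715], 'yaw': 170.38, 'tilt': [0.0045, 0.0034], 'F': [3.66, 3.74, 6.34], 'M': [0.74, -0.6, -0.05], 'g': 0.0432, 'j6': [0.41, 0.52, -0.015, 1.031, 0.001, 0.578]}
```

View pics/i_wrist.png

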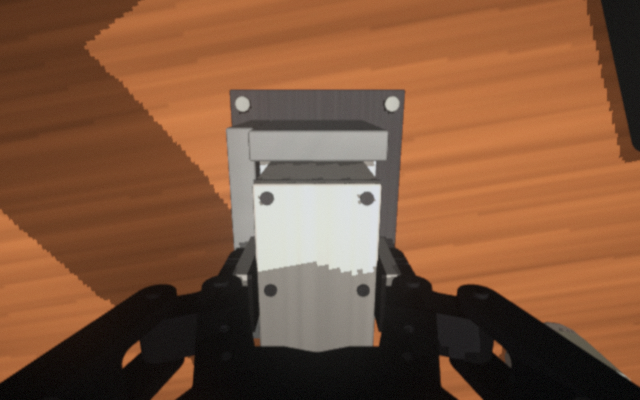

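```bash
for i in 1; do :; done
python3 -m crank '{"dr":[[0,0,0],[0,0,0]],"travel":[[0,-0.0015,0],[0,-0.0015,0]],"hand":[0.03,0.03]}'
python3 -m crank '{"dr":[[0,0,0],[0,0,0]],"travel":[[0,-0.0015,0],[0,-0.0015,0]],"hand":[0.03,0.03]}'
python3 -m crank '{"dr":[[0,0,0],[0,0,0]],"travel":[[0,-0.0015,0],[0,-0.0015,0]],"hand":[0.03,0.03]}'
```

```text
clock: 9.6
eef_pos: [0.5386, 0.2337, 0.0715]
tool_rot: [0.084, 0.996, 0.002, 0.002]
ft_force: [2.1, 4.9, 6.8]
grip_width: 0.043
clock: 9.85
eef_pos: [0.5381, 0.2325, 0.0716]
tool_rot: [0.084, 0.996, 0.002, 0.002]
ft_force: [2.2, 5.0, 6.7]
grip_width: 0.0433
clock: 10.1
eef_pos: [0.5377, 0.2311, 0.0715]
tool_rot: [0.083, 0.997, 0.002, 0.001]
ft_force: [2.3, 4.8, 8.0]
grip_width: 0.0432
```

```bash

python3 -m crank '{"dr":[[0,0,0],[0,0,0]],"travel":[[0,-0.0015,0],[0,-0.0015,0]],"hand":[0.03,0.03]}'
python3 -m crank '{"dr":[[0,0,0],[0,0,0]],"travel":[[0,-0.0015,0],[0,-0.0015,0]],"hand":[0.03,0.03]}'
```

```text
clock: 10.35
eef_pos: [0.5376, 0.2305, 0.0716]
tool_rot: [0.083, 0.997, 0.003, 0.001]
ft_force: [2.0, 7.9, 5.5]
grip_width: 0.043
clock: 10.6
eef_pos: [0.5375, 0.2305, 0.0717]
tool_rot: [0.083, 0.997, 0.005, 0.002]
ft_force: [2.2, 10.1, 4.7]
grip_width: 0.0432
```

Side fence contact: y stopped at 0.2305 and the force rose to 10 N. Next I push along x towards the end fence.

```bash

python3 -m crank '{"dr":[[0,0,0],[0,0,0],[0,0,0]],"travel":[[0.0015,0,0],[0.003,0,0],[0.003,0,0]],"hand":[0.03,0.03,0.03]}'
python3 -m crank '{"dr":[[0,0,0],[0,0,0]],"travel":[[0.0015,0,0],[0.0015,0,0]],"hand":[0.03,0.03]}'
python3 -m crank '{"dr":[[0,0,0],[0,0,0]],"travel":[[0.0015,0,0],[0.0015,0,0]],"hand":[0.03,0.03]}'
python3 -c "
from workcell import bot,eyes
from h import *
o=bot.get_obs();print(pose(o))"
```

```text
clock: 10.98
eef_pos: [0.5372, 0.2305, 0.0718]
tool_rot: [0.083, 0.997, 0.004, 0.004]
ft_force: [9.0, 9.5, -0.0]
grip_width: 0.0433
clock: 11.22
eef_pos: [0.5362, 0.2307, 0.0719]
tool_rot: [0.083, 0.997, 0.004, 0.005]
ft_force: [9.3, 9.7, 0.7]
grip_width: 0.043
clock: 11.48
eef_pos: [0.5347, 0.231, 0.0719]
tool_rot: [0.083, 0.997, 0.004, 0.005]
ft_force: [9.5, 9.2, 0.7]
grip_width: 0.0432
{'t': 11.47, 'p': [0.5347, 0.231, 0.0719], 'yaw': 170.45, 'tilt': [0.0099, 0.0081], 'F': [9.52, 9.19, 0.74], 'M': [1.94, -1.91, 0.03], 'g': 0.0432, 'j6': [0.406, 0.505, -0.039, 1.014, 0.004, 0.573]}
```

```bash

python3 -m crank '{"dr":[[0,0,0],[0,0,0]],"travel":[[0.0015,0,0.0005],[0.0015,0,0.0005]],"hand":[0.03,0.03]}'
python3 -m crank '{"dr":[[0,0,0],[0,0,0]],"travel":[[0.0015,0,0],[0.0015,0,0]],"hand":[0.03,0.03]}'
python3 -c "
from workcell import bot,eyes
from h import *
o=bot.get_obs();print(pose(o))
c=eyes.camera('wrist');cv2.imwrite('pics/j_wrist.png',c['color'][:,:,::-1])"
```

```text
clock: 11.72
eef_pos: [0.5343, 0.231, 0.0719]
tool_rot: [0.083, 0.996, 0.004, 0.006]
ft_force: [10.9, 7.4, 1.6]
grip_width: 0.043
clock: 11.98
eef_pos: [0.5343, 0.231, 0.072]
tool_rot: [0.084, 0.996, 0.004, 0.007]
ft_force: [15.0, 7.1, -0.8]
grip_width: 0.0429
{'t': 11.97, 'p': [0.5343, 0.231, 0.072], 'yaw': 170.4, 'tilt': [0.0149, 0.0073], 'F': [14.97, 7.14, -0.82], 'M': [1.63, -2.88, 0.2], 'g': 0.0429, 'j6': [0.408, 0.501, -0.046, 1.008, 0.001, 0.575]}
```

View pics/j_wrist.png

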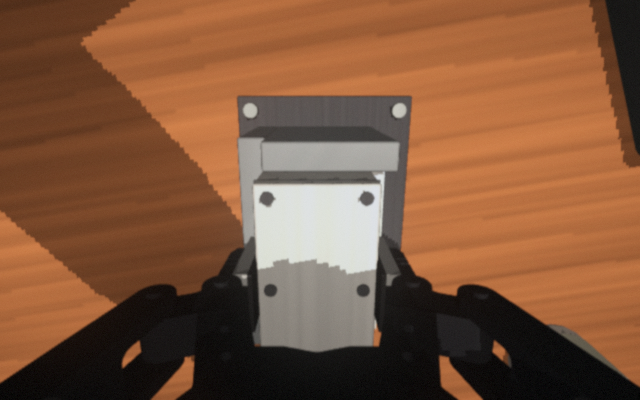

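Both fences are now in contact: x stopped at 0.5343 and Fx rose to 15 N. The wrist has leaned about 0.016 rad, so I'll counter that, press down a little, and push further into the side fence.

```bash
python3 -c "
from workcell import bot
from h import *
o=bot.get_obs();print(plan(o,o['eef_pos'],170.35))"
```

```text
(array([0., 0., 0.]), array([0.0098, 0.0134, 0.0009]))
```

```bash

python3 -m crank '{"dr":[[0.006,0.008,0],[0.012,0.016,0],[0.012,0.016,0]],"travel":[[0,-0.0005,0.0005],[0,-0.001,0.0015],[0,-0.001,0.0015]],"hand":[0.03,0.03,0.03]}'
python3 -c "
from workcell import bot
from h import *
o=bot.get_obs();print(pose(o),plan(o,o['eef_pos'],170.35)[1])"
```

```text
clock: 12.4
eef_pos: [0.5342, 0.2311, 0.0715]
tool_rot: [0.083, 0.997, 0.0, -0.001]
ft_force: [11.8, 8.6, 4.2]
grip_width: 0.0429
{'t': 12.4, 'p': [0.5342, 0.2311, 0.0715], 'yaw': 170.43, 'tilt': [-0.0024, 0.0003], 'F': [11.82, 8.57, 4.16], 'M': [1.92, -2.63, 0.08], 'g': 0.0429, 'j6': [0.408, 0.515, -0.024, 1.035, 0.001, 0.575]} [-0.0001 -0.0025  0.0014]
```

```bash

python3 -m crank '{"dr":[[0.003,0.001,0],[0.006,0.002,0],[0.006,0.002,0]],"travel":[[0.0007,-0.001,0.0005],[0.0015,-0.003,0.001],[0.0015,-0.003,0.001]],"hand":[0.03,0.03,0.03]}'
python3 -c "
from workcell import bot,eyes
from h import *
o=bot.get_obs();print(pose(o),plan(o,o['eef_pos'],170.35)[1])
F=o['ft_force'];a=np.radians(170.35);print('into end',-F[0]*np.cos(a)-F[1]*np.sin(a),'side',F[0]*np.sin(a)-F[1]*np.cos(a))
c=eyes.camera('wrist');cv2.imwrite('pics/k_wrist.png',cv2.resize(c['color'][80:280,200:440,::-1],None,fx=3,fy=3,interpolation=cv2.INTER_CUBIC))
c=eyes.camera('scene');cv2.imwrite('pics/k_scene.png',cv2.resize(c['color'][180:270,340:430,::-1],None,fx=6,fy=6,interpolation=cv2.INTER_CUBIC))"
```

```text
clock: 12.78
eef_pos: [0.5342, 0.2311, 0.0715]
tool_rot: [0.083, 0.997, 0.0, -0.0]
ft_force: [15.2, 15.1, 2.0]
grip_width: 0.0431
{'t': 12.78, 'p': [0.5342, 0.2311, 0.0715], 'yaw': 170.47, 'tilt': [-0.0009, 0.0004], 'F': [15.21, 15.15, 1.99], 'M': [3.21, -3.19, -0.11], 'g': 0.0431, 'j6': [0.408, 0.514, -0.025, 1.033, 0.001, 0.574]} [ 0.0002 -0.001   0.0021]
into end 12.457705812451165 side 17.481861645716727
```

View pics/k_wrist.png

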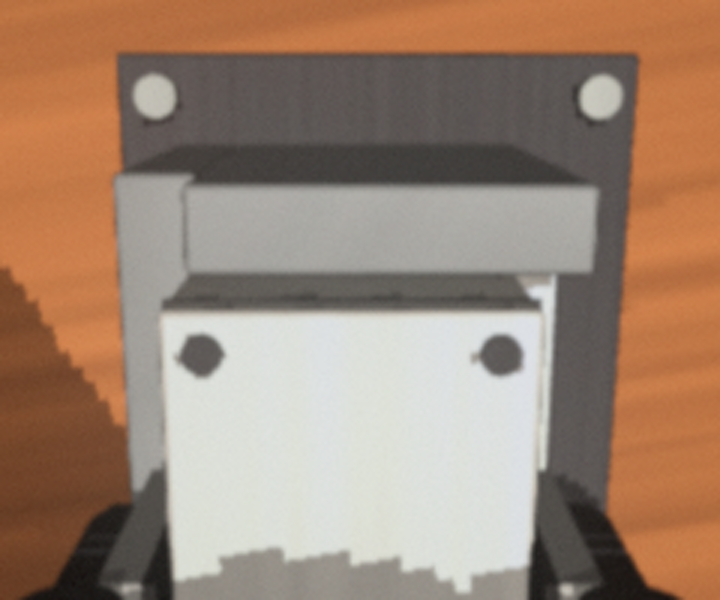

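View pics/k_scene.png

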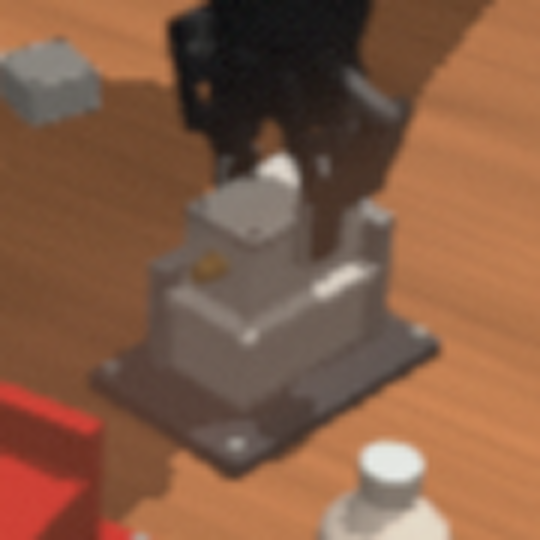

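```bash

python3 -m crank '{"dr":[[0,0.003,0],[0,0.007,0],[0,0.007,0],[0,0.007,0]],"travel":[[0.001,0,0.0005],[0.003,0,0.0015],[0.003,0,0.0015],[0.003,0,0.0015]],"hand":[0.03,0.03,0.03,0.03]}'
python3 -m crank '{"dr":[[0,0,0],[0,0,0],[0,0,0],[0,0,0]],"travel":[[0,0,0],[0,0,0],[0,0,0],[0,0,0]],"hand":[0.03,0.03,0.03,0.03]}'
python3 -c "
from workcell import bot,eyes
from h import *
o=bot.get_obs();print(pose(o),plan(o,o['eef_pos'],170.35)[1])
F=o['ft_force'];a=np.radians(170.35);print('into end',-F[0]*np.cos(a)-F[1]*np.sin(a),'side',F[0]*np.sin(a)-F[1]*np.cos(a))"
```

```text
clock: 13.38
eef_pos: [0.5342, 0.2311, 0.0715]
tool_rot: [0.083, 0.997, 0.0, -0.001]
ft_force: [19.2, 12.0, 5.9]
grip_width: 0.0429
clock: 13.88
eef_pos: [0.5342, 0.2311, 0.0715]
tool_rot: [0.083, 0.997, 0.0, -0.001]
ft_force: [19.5, 12.4, 5.9]
grip_width: 0.0428
{'t': 13.88, 'p': [0.5342, 0.2311, 0.0715], 'yaw': 170.43, 'tilt': [-0.0015, 0.0007], 'F': [19.54, 12.43, 5.86], 'M': [2.61, -4.01, 0.1], 'g': 0.0428, 'j6': [0.408, 0.514, -0.025, 1.033, 0.001, 0.575]} [ 0.0005 -0.0016  0.0015]
into end 17.18001803860284 side 15.529727018032936
```

```bash
python3 -c "
from workcell import bot,job
from h import *
print(job.job_done())
print(pose(bot.get_obs()))"
```

```text
the job is handed in; nothing more can be done
None
the job is handed in; nothing more can be done
```

I gripped the module across its 44 mm sides and set it on the jig seat with the connector facing the open end. I slid it to the side fence, then the end fence, and handed in at about 14 s with the grip closed and both pushes held. No verdict was reported.

**Last checks before hand-in:**
- **Rest:** The TCP did not move over the last three readings as I pushed harder and then held.
- **Force:** The push was about 17 N towards the end fence and 15.5 N towards the side fence. These are net wrist forces that include friction, so I could not separate each fence's share.
- **Seating:** The TCP height of 0.0715 m matches the height when the module first touched the seat.
- **Alignment:** Tool tilt was about 0.002 rad and yaw was within about 0.1° of the jig's measured direction.
- **Grip:** The opening was 43 mm on the 44 mm module.

**What disagreed or went wrong:**
- The top and wrist cameras differed by 3–4 mm in y for both the module and the jig. The wrist view also looked 4–5 mm too close in scale. I used the wrist view and found the fences by contact force.
- While pressing, the wrist leaned about 0.016 rad. I corrected that before the final push.

No bystander was touched on purpose, and they looked in place in the pictures, but I did not measure their positions at the end.

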